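# Build up the vial carousel on the sample changer

## Task

Put the vial carousel together on the sample changer's spindle: first the thick vial tray, then the spacer sleeve, then the thin dust cover on top, each threaded right down so that it lies flat and fully home. Turn the tray and the cover so that the upright index rod passes through the notch in the rim of each, and leave the beaker and the three vials standing where they are.

Things in the scene. Friction and masses are not known exactly. Their poses are not given: they have to be found in the camera images.
- sampler: The sample changer, fixed to the bench: low white housing 200 x 180 mm, 45 mm high, display and three buttons on its front, a round black turntable on top. At the rear a needle arm is parked on a post (166 mm high above the bench, 80 mm or more behind the spindle axis). Origin: on the bench, under the spindle; +x points to its rear.
- seat (a point): Centre of the turntable's flat upper face, on the spindle axis, 52 mm above the bench; z up, +x points at the index rod. The turntable is 146 mm across, stands at any angle and turns only stiffly (0.4 N m); it can stay as it is.
- spindle_tip (a point): Top of the bare steel spindle: 12 mm diameter, 70 mm above the seat, its top 6 mm tapered to 6 mm diameter.
- rod_top (a point): Top of the index rod: upright steel pin, 8 mm diameter with a round end, 63 mm out from the spindle axis, top 66 mm above the seat; fixed to the turntable. It has to pass through the notches of tray and cover.
- tray: Vial tray, the thick disc: 140 mm diameter, 12 mm thick, nine blind 20 mm pockets, slim smooth boss (24 mm diameter) whose top is 38 mm above the underside, 15 mm bore right through. Notch at its own +x, from 55 mm out to the rim (13 mm wide at the root, 16 at the rim). About 0.25 kg; take it by the boss. Origin: centre of the underside, z up. Seated: origin at the seat.
- spacer: Spacer sleeve: plain white ring, 60 mm outside diameter, 40 mm high, 27 mm bore, shallow groove at half height. About 0.15 kg. Goes over the spindle and the tray's boss and stands on the tray's upper face. Origin: centre of the underside, z up. Seated: origin 12 mm above the seat.
- cover: Dust cover, the thin disc: 140 mm diameter, 6 mm thick, nine 9 mm needle holes, fluted knob (33 mm diameter) whose top is 34 mm above the underside, 15 mm bore right through. Notch at its own +x, from 55 mm out to the rim (13 mm wide at the root, 16 at the rim). About 0.15 kg; take it by the knob. Origin: centre of the underside, z up. Seated on the spacer: origin 52 mm above the seat.
- beaker: Bystander: clear beaker, 52 mm diameter, 69 mm high. Origin: centre of its underside.
- vial0: Bystander: capped glass vial (black cap), 17 mm diameter, 40 mm high, standing. Origin: centre of its underside.
- vial1: Bystander: capped glass vial (black cap), 17 mm diameter, 40 mm high, standing. Origin: centre of its underside.
- vial2: Bystander: capped glass vial (white cap), 17 mm diameter, 40 mm high, standing. Origin: centre of its underside.
Mind the look-alikes: they are no part of the job. Leave any green or red look-alike of the spacer alone.

How it is judged:
By the outcome, as a careful person would: the job done as asked, in the order asked, and still so for the second after the job is handed in, with the robot touching nothing.
It also fails if it takes over 72 s, if anything falls off the work surface, if the arm or the gripper's body presses on something with over 40 N, if the wrist force passes 120 N, or if a joint passes its speed limit or range.

## Robot

A 6-joint arm with a two-finger parallel gripper is mounted at the origin on a cart in front of the work surface, level with it; the furniture and walls round the work are solid. World frame = base frame: x ahead of the robot, y to its left, z up, the work surface at z = 0. Lengths are in m, angles in rad, forces in N, time in s.
With the tool pointing down it reaches from about 0.3 to 0.875 m from the base axis. Payload 6.4 kg.
Tool frame: the origin (TCP) lies between the finger pads; the fingertips stand 17 mm ahead of it and the grasp point (between the pads) lies 2 mm behind it (r.finger_overhang is the distance from the TCP to the fingertips, in m); z points along the fingers, y is the line along which they close (so a half turn about z gives the same grasp; the last joint's range is limited). The gripper opens to 88 mm and grips with 3 to 60 N. Pads are 18 mm wide; open, the fingers measure 123 mm over their backs; the gripper's body (75 mm by 187 mm) begins 45 mm behind the grasp point.
Start: joints at [-1.525, 0.181, 1.607, -0, 1.354, -0.206], TCP at [0.143, -0.557, 0.256] pointing down, gripper open.
Joint ranges: [-2.99, 2.99], [-0.89, 2.07], [0.3, 2.58], [-1.14, 4.28], [0, 2.63], [-3.12, 3.12]. Speed limits (rad/s): [2.57, 2.57, 3.01, 3.14, 3.14, 3.14].

## Interface

Orientations are given as a unit quaternion [x, y, z, w].
In Python, from workcell import readout, read_camera, job, r gives the robot as it stands.
- The arm moves only by the tool move_arm, never from a script. Its argument "rows" is one flat list of numbers, 7 for each row, row after row: the turn, a rotation vector about the world's x, y, z in degrees, then the shift along the world's x, y, z in mm, then the closure in counts, from 0 (fully open) to 255 (shut). A call has 1 to 8 rows; each row is the pose to reach, as a shift and turn from the pose commanded when the call began; what a row does not reach only later rows make up. A row lasts 1/8 s, in which the tool goes at most 62.5 mm and 10.7 degrees, less where a joint would pass 70% of its speed; a pose out of reach is approached as far as the arm can. A call with a gripper value outside its range is refused whole. The fingers move at their own pace and stop on an object; "squeeze" is the grip in N (left out, the last holds). Time passes only in rows, so rows that repeat a pose let the fingers close. It gives the time, the measured TCP pose, the force, the opening and the grip force at its end, in the units of the state.
- readout.get_state(): the state, without advancing time (a new reading comes with each control period).
- read_camera(name): name is "side" or "top"; returns a dict with "image" (384x512x3 uint8, red, green, blue), "intrinsics" (3x3 intrinsics, pixels), "pose" (4x4, takes a point from camera to world coordinates). Camera axes: x right, y up, looking along -z (the intrinsics and any distortion apply to the point x, -y, -z); pixel columns grow to the right and rows downward; lengths in m; the calibration is good to about 2 mm. A picture is of the moment at which its call begins. There is no depth.
- job.finish_job(): hands the job in; it is judged then, once.
The state is a dict: "time_s": time; "joint_positions": joint angles; "joint_velocities": joint speeds; "effort": joint torques, N m; "tool_pos": TCP position; "eef_rot": TCP orientation; "contact_force": force on the tool from outside, world axes, zero at the start; "torque": the same for the moment, N m; "finger_gap": opening from 0.0 (shut) to 1.0 (fully open); "grasp_force": force on a finger pad.
Only numpy, scipy, OpenCV 4.12 (cv2) and the standard library are available. Lean on these libraries where they do the work, as an engineer would, in place of code of your own. Each camera call takes 0.05 s, during which the arm holds its last target. There are 200 camera calls.

## Working session

There is one attempt and no reset: what is moved stays moved. The work goes in short steps, Python scripts to look and compute and a tool call to move; the robot and the scene stay as the last step left them, time stands still between calls to the robot, and variables do not carry over. Pictures are saved under pics/ and viewed, at most 10 in all, crops included, and the job is handed in when it is done.

Besides the shell and the picture viewer there is one more tool, called after "Request:" by a JSON object that holds its "name" and its "arguments". move_arm: Moves the arm, as the interface text tells. Its arguments: {"type":"object","properties":{"rows":{"type":"array"},"squeeze":{"type":"number"}},"required":["rows"]}

```bash
mkdir -p pics; ls
python3 - <<'E'
from workcell import readout, read_camera, job, r
import cv2,numpy as np
for n in ("top","side"):
    d=read_camera(n); np.savez(f"{n}0.npz",**{k:d[k] for k in("image","intrinsics","pose")})
    print(n,d["intrinsics"].tolist(),d["pose"].round(4).tolist(),[k for k in d])
    cv2.imwrite(f"pics/{n}0.png",cv2.resize(d["image"][:,:,::-1],(800,600),interpolation=cv2.INTER_CUBIC))
print(readout.get_state())
E
```

```text
pics
top [[413.69849309215704, 0.0, 251.3577220118827], [0.0, 413.69849309215704, 191.53104040427752], [0.0, 0.0, 1.0]] [[0.0223, 0.9844, -0.1745, 0.2637], [-0.9996, 0.0253, 0.0155, -0.1133], [0.0196, 0.1741, 0.9845, 1.5106], [0.0, 0.0, 0.0, 1.0]] ['image', 'intrinsics', 'pose']
side [[412.139098228668, 0.0, 259.1586414179236], [0.0, 412.139098228668, 185.5750145082456], [0.0, 0.0, 1.0]] [[0.9992, -0.0333, 0.021, 0.5438], [0.0365, 0.5836, -0.8112, -1.11], [0.0147, 0.8113, 0.5844, 0.8196], [0.0, 0.0, 0.0, 1.0]] ['image', 'intrinsics', 'pose']
{'time_s': 0.1, 'joint_positions': array([-1.52530270e+00,  1.81446324e-01,  1.60787759e+00, -6.92198324e-06,
        1.35375420e+00, -2.06285315e-01]), 'joint_velocities': array([-0.00043911, -0.00152342, -0.0019656 ,  0.00172936,  0.00012281,
        0.00072124]), 'effort': array([ 2.46314503e-04, -4.34819627e+01, -3.42696440e+01,  7.03676208e-02,
        3.40382312e-02, -3.43386716e-05]), 'tool_pos': array([ 0.14325133, -0.55642598,  0.25492638]), 'eef_rot': array([ 9.92086013e-01,  1.25557920e-01,  5.62799628e-05, -7.40604631e-04]), 'contact_force': array([0.47301214, 0.24679809, 0.57794624]), 'torque': array([-0.00205007, -0.01170568, -0.01149905]), 'grasp_force': 0.0, 'finger_gap': 1.0036714872637005}
```

View pics/top0.png

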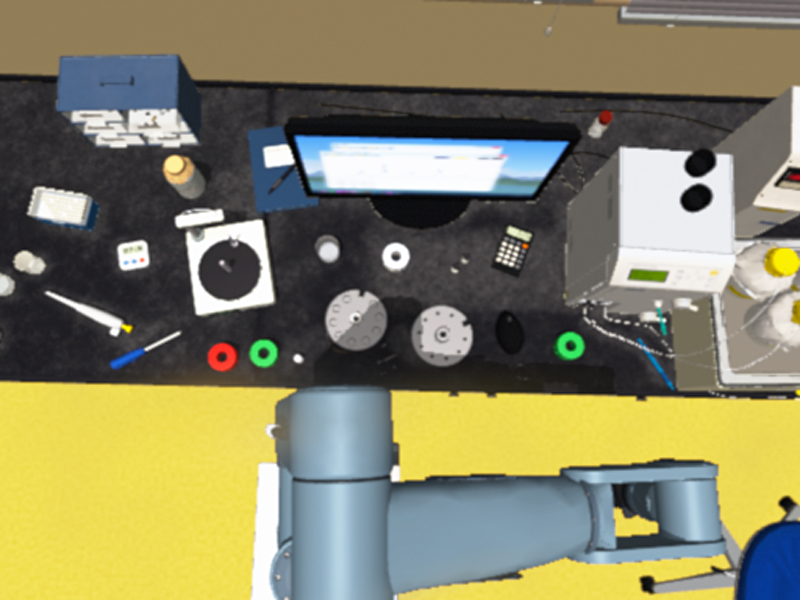

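View pics/side0.png

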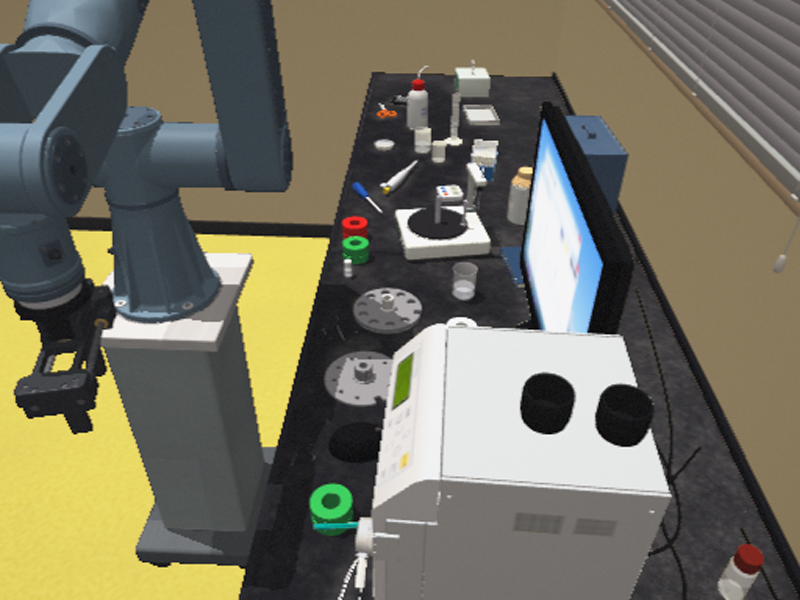

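Top view (800x600 px): the thick tray is at (356,318), the knobbed cover at (443,335), the white spacer ring at (396,256), the beaker at (328,248) and the sampler at (230,268). A white-cap vial is at (298,358). Two small objects near (458,266) may be the black-cap vials. The look-alikes are the red ring at (222,357) and the green rings at (263,353) and (570,346). Candidates for the spacer are those four rings, and only the one at (396,256) is white. The two discs I'll tell apart in a close crop.

```bash
cat > h.py <<'E'
import numpy as np,cv2
from workcell import readout, read_camera, job, r
def cam(n):
    d=read_camera(n); return d["image"],d["intrinsics"],d["pose"]
def load(n):
    d=np.load(f"{n}0.npz"); return d["image"],d["intrinsics"],d["pose"]
def ray(K,T,uv):
    uv=np.atleast_2d(np.asarray(uv,float)); x=(uv[:,0]-K[0,2])/K[0,0]; y=(uv[:,1]-K[1,2])/K[1,1]
    return T[:3,3], np.c_[x,-y,-np.ones(len(x))]@T[:3,:3].T
def plane(K,T,uv,z):
    o,d=ray(K,T,uv); return o+d*((z-o[2])/d[:,2])[:,None]
def proj(K,T,p):
    c=(np.atleast_2d(p)-T[:3,3])@T[:3,:3]; return np.c_[K[0,0]*c[:,0]/-c[:,2]+K[0,2],-K[1,1]*c[:,1]/-c[:,2]+K[1,2]]
def rect(img,K,T,cx,cy,z,half=0.1,px=300):
    "crop rectified to plane z: up=+x, left=+y"
    w=np.array([[cx+half,cy+half,z],[cx+half,cy-half,z],[cx-half,cy-half,z],[cx-half,cy+half,z]])
    H=cv2.getPerspectiveTransform(proj(K,T,w).astype(np.float32),np.float32([[0,0],[px,0],[px,px],[0,px]]))
    return cv2.warpPerspective(img,H,(px,px),flags=cv2.INTER_CUBIC)
E
python3 - <<'E'
from h import *
img,K,T=load("top"); s=1.5625
P={}
for n,uv,z in(("sampler",(230,268),.052),("tray",(356,318),.012),("cover",(443,335),.006),("spacer",(396,256),.04),("beaker",(328,248),.069),("v?",(458,266),.0),("white",(298,358),.04)):
    p=plane(K,T,np.array(uv)/s,z)[0]; P[n]=p; print(n,p.round(3))
t=[rect(img,K,T,*P["sampler"][:2],.052,.13),rect(img,K,T,*P["tray"][:2],.012,.09),rect(img,K,T,*P["cover"][:2],.006,.09)]
img2,K2,T2=load("side")
def c2(img,K,T,p,h):
    u,v=proj(K,T,p)[0].astype(int); return cv2.resize(img[max(v-h,0):v+h,max(u-h,0):u+h],(260,260),interpolation=cv2.INTER_CUBIC)
t=[cv2.resize(a,(260,260)) for a in t]
b=[c2(img2,K2,T2,P["sampler"],32),c2(img,K,T,P["spacer"],40),c2(img2,K2,T2,P["cover"],40)]
cv2.imwrite("pics/crop1.png",np.vstack([np.hstack(t),np.hstack(b)])[:,:,::-1])
# disc masks
hsv=cv2.cvtColor(img,cv2.COLOR_RGB2HSV)
m=((hsv[:,:,2]>90)&(hsv[:,:,1]<60)).astype(np.uint8)
n,l,st,c=cv2.connectedComponentsWithStats(m)
for i in range(1,n):
    if st[i,4]>15 and 100<c[i,1]<245 and c[i,0]<350: print(st[i],c[i].round(1),plane(K,T,c[i],0.01)[0].round(3))
E
```

```text
sampler [0.586 0.24  0.052]
tray [ 0.483 -0.052  0.012]
cover [ 0.448 -0.257  0.006]
spacer [ 0.627 -0.142  0.04 ]
beaker [0.635 0.015 0.069]
v? [ 0.617 -0.292  0.   ]
white [0.384 0.075 0.04 ]
[ 194   92  155   31 3395] [263.6 106.7] [ 0.86  -0.176  0.01 ]
[107 108  23  19 199] [121.5 119. ] [0.795 0.36  0.01 ]
[ 17 119  42  25 784] [ 37.6 131.2] [0.738 0.668 0.01 ]
[ 112  133   64   70 2066] [143.8 164.9] [0.62  0.264 0.01 ]
[324 144  17  11  98] [331.7 149.2] [ 0.699 -0.436  0.01 ]
[202 151  15  17 206] [209.3 158.9] [0.649 0.023 0.01 ]
[ 75 153  21  21 346] [ 84.9 162.8] [0.622 0.481 0.01 ]
[317 152  18  20 204] [325.4 161.8] [ 0.65  -0.411  0.01 ]
[244 155  19  20 286] [252.9 164.2] [ 0.633 -0.14   0.01 ]
[  8 160  22  16 240] [ 18.3 167.9] [0.596 0.723 0.01 ]
[295 165   5   4  18] [296.8 166.7] [ 0.628 -0.304  0.01 ]
[140 166   7   8  24] [142.5 169.1] [0.604 0.268 0.01 ]
[288 171   6   5  19] [290.2 172.7] [ 0.604 -0.28   0.01 ]
[  0 174  10  16 122] [  3.8 182.1] [0.542 0.769 0.01 ]
[ 208  185   39   39 1187] [227.1 204.2] [ 0.48  -0.049  0.01 ]
[ 28 186  51  30 359] [ 58.4 200.3] [0.479 0.564 0.01 ]
[ 264  195   39   39 1179] [282.5 214.2] [ 0.448 -0.253  0.01 ]
[ 92 212  24  13  87] [103.7 217.8] [0.419 0.395 0.01 ]
[187 226   8   7  40] [190.2 229.2] [0.386 0.081 0.01 ]
```

View pics/crop1.png

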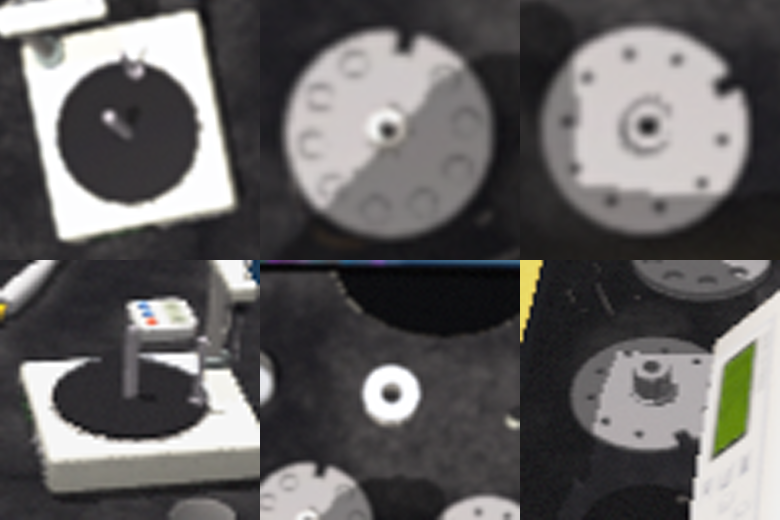

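Crop, top row: the turntable with the spindle and the rod at about (133,70), then the tray (pockets, slim boss, notch at (403,40)), then the cover (small holes, fluted knob, notch at (725,85)). Bottom middle is the white ring (390,392), which is the spacer. All the choices match the descriptions, so next I'll make the precise fits.

Run:
```python
from h import *
img,K,T=load("top"); g=cv2.cvtColor(img,cv2.COLOR_RGB2GRAY); hsv=cv2.cvtColor(img,cv2.COLOR_RGB2HSV)
def circ(p):  # algebraic circle fit w/ outlier trimming
    for _ in range(5):
        A=np.c_[2*p,np.ones(len(p))]; s=np.linalg.lstsq(A,(p**2).sum(1),rcond=None)[0]; R=np.sqrt(s[2]+s[0]**2+s[1]**2)
        e=np.abs(np.hypot(*(p-s[:2]).T)-R); p=p[e<max(2*np.median(e),.0008)]
    return s[:2],R,len(p),e.mean()
def edge(c0,z,R,dark_in=False,w=.014):
    # subpixel radial edge: strongest gradient along rays near R on plane z
    gg=g.astype(np.float32); out=[];prof=[]
    rr=np.arange(R-w,R+w,.0005)
    for a in np.radians(np.arange(0,360,3)):
        q=np.c_[c0[0]+rr*np.cos(a),c0[1]+rr*np.sin(a),np.full(len(rr),z)]; uv=proj(K,T,q).astype(np.float32)
        v=cv2.remap(gg,uv[:,0].reshape(1,-1),uv[:,1].reshape(1,-1),cv2.INTER_LINEAR)[0]
        d=np.diff(cv2.GaussianBlur(v.reshape(1,-1),(9,1),2)[0])*(1 if dark_in else -1)
        k=np.argmax(d)
        if d[k]>1.5: out.append(q[k,:2])
    return np.array(out)
for n,c,z,R,di in(("table",(.586,.24),.052,.073,True),("tray",(.483,-.052),.012,.07,False),("cover",(.448,-.257),.006,.07,False),("spacer",(.627,-.142),.04,.03,False),("beaker",(.635,.015),.069,.026,False)):
    for _ in range(2):
        s,Rf,k,e=circ(edge(c,z,R,di,.012 if R>.05 else .008)); c=s
    print(n,s.round(4),"R",Rf.round(4),k,e.round(5))
    if R==.07:
        for rad in(.060,.064):
            a=np.radians(np.arange(-180,180,.5)); q=np.c_[s[0]+rad*np.cos(a),s[1]+rad*np.sin(a),np.full(len(a),z)]
            uv=proj(K,T,q).astype(np.float32); v=cv2.remap(g.astype(np.float32),uv[:,0],uv[:,1],cv2.INTER_LINEAR).ravel()
            lo=np.radians(-40 if n=="tray" else -90);hi=np.radians(20 if n=="tray" else -30); sel=(a>lo)&(a<hi); x=v[sel]; wt=np.clip(np.median(x)-20-x,0,None); print("  notch yaw",np.degrees((wt*a[sel]).sum()/wt.sum()).round(2), x.min(),np.median(x))
    if n=="table": seat=s
def z(img,u,v,h,w):
    c=cv2.resize(img[v:v+h,u:u+w],None,fx=8,fy=8,interpolation=cv2.INTER_NEAREST)[:,:,::-1].copy()
    for i in range(0,w,10): cv2.putText(c,str(u+i),(i*8,10),0,.35,(0,0,255),1); cv2.line(c,(i*8,12),(i*8,18),(0,0,255),1)
    for j in range(0,h,10): cv2.putText(c,str(v+j),(0,j*8+4),0,.35,(0,0,255),1)
    return c
i2,K2,T2=load("side")
for nm,k,t in(("top",K,T),("side",K2,T2)):
    print(nm,"base/tip px",proj(k,t,[[*seat,.052],[*seat,.122]]).round(1).tolist(),"rod yaw0 base/top",proj(k,t,[[seat[0]+.063,seat[1],.052],[seat[0]+.063,seat[1],.118]]).round(1).tolist())
cv2.imwrite("pics/crop2.png",np.hstack([z(img,122,132,48,45),z(i2,258,100,48,52)]))
```

```text
table [0.5832 0.2419] R 0.0714 89 0.0003
tray [ 0.4801 -0.051 ] R 0.0711 81 0.00033
  notch yaw -9.62 65.82031 191.97559
  notch yaw -9.93 39.5625 196.01562
cover [ 0.4481 -0.2526] R 0.0707 92 0.00038
  notch yaw -60.7 57.86914 202.42188
  notch yaw -60.74 40.9375 201.34375
spacer [ 0.6281 -0.1398] R 0.0317 78 0.00039
beaker [0.6352 0.0181] R 0.0306 62 0.00065
top base/tip px [[146.5, 172.2], [141.8, 167.7]] rod yaw0 base/top [[147.7, 155.2], [143.4, 150.2]]
side base/tip px [[279.8, 141.6], [280.7, 124.8]] rod yaw0 base/top [[296.7, 142.1], [297.9, 126.3]]
```

View pics/crop2.png

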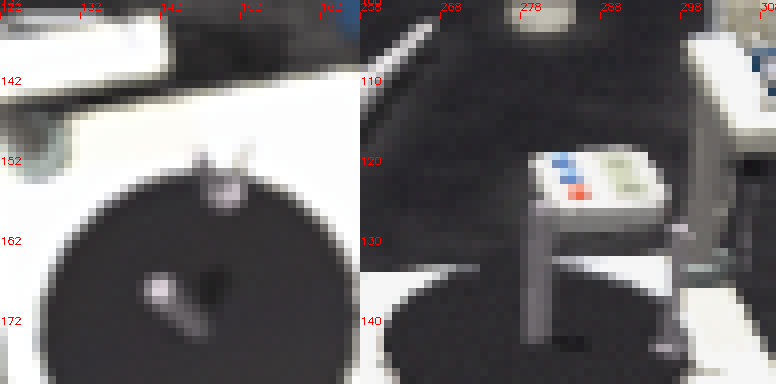

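Crop: in the top view the spindle tip is at px (141.8,168), as predicted. The rod has its foot at (150,156) and its top at about (146,151). In the side view the spindle spans (280,125)–(280,143) and the rod (297,129)–(295,143). I'll start moving toward the tray while pinning the rod yaw down from a pixel patch.

Run:
```python
from h import *
img,K,T=load("top"); g=cv2.cvtColor(img,cv2.COLOR_RGB2GRAY)
print("    ",*range(142,157));[print(v,g[v,142:157]) for v in range(149,160)]
s=np.array([.5832,.2419])
for y in(-14,-11,-8,-5,-2):
    a=np.radians(y); p=s+.063*np.array([np.cos(a),np.sin(a)])
    print(y,proj(K,T,[[*p,z] for z in(.052,.06,.085,.118)]).round(1).tolist())
print("target tray rel",(np.array([.4801,-.051])-readout.get_state()["tool_pos"][:2])*1000)
```

```text
142 143 144 145 146 147 148 149 150 151 152 153 154 155 156
149 [252 252 252 251 251 252 254 254 254 253 250 246 253 253 253]
150 [252 252 251 248 238 236 253 255 254 250 234 236 252 254 253]
151 [253 254 254 249 219 190 244 255 254 236 222 241 253 254 253]
152 [255 255 255 243 170 129 198 251 248 217 224 251 255 255 254]
153 [206 185 173 150 102  97 123 162 164 148 174 231 255 255 255]
154 [ 95  74  65  58  61  85 100 104 129 147 113 127 171 211 245]
155 [ 46  46  44  45  52  81 116 130 163 190 112  54  68 101 149]
156 [ 47  47  47  48  51  82 130 163 191 193 111  49  45  50  61]
157 [ 49  49  50  50  50  61  95 132 149 125  73  48  48  48  48]
158 [50 50 50 49 50 49 57 73 81 62 49 48 50 51 50]
159 [50 50 50 51 49 50 50 50 50 48 50 50 50 51 50]
-14 [[151.9, 155.8], [151.4, 155.2], [149.9, 153.4], [147.8, 150.8]]
-11 [[151.0, 155.6], [150.5, 155.0], [149.0, 153.1], [146.8, 150.6]]
-8 [[150.1, 155.4], [149.6, 154.8], [148.1, 153.0], [145.9, 150.4]]
-5 [[149.2, 155.3], [148.7, 154.7], [147.1, 152.8], [145.0, 150.3]]
-2 [[148.3, 155.2], [147.8, 154.6], [146.2, 152.8], [144.0, 150.2]]
target tray rel [336.84867227 505.42598033]
```

Request:
{"name": "move_arm", "arguments": {"rows": [0,0,0,0,40,0,0,0,0,0,10,100,0,0,0,0,-3,60,160,0,0,0,0,-6,120,220,-10,0,0,0,-9,180,280,-20,0,0,0,-12,240,340,-30,0,0,0,-12,290,400,-40,0,0,0,-12,330,450,-50,0]}}

```text
time_s: 1.1
tool_pos: [0.4077, -0.1819, 0.2193]
eef_rot: [1.0, 0.021, 0.0, 0.0]
contact_force: [0.6, -0.6, 0.9]
finger_gap: 1.001
grasp_force: 0.0
```

Request:
{"name": "move_arm", "arguments": {"rows": [0,0,0,0,0,0,0,0,0,0,0,0,0,0]}}

```text
time_s: 1.35
tool_pos: [0.4065, -0.1834, 0.2192]
eef_rot: [1.0, 0.022, -0.0, -0.0]
contact_force: [-0.5, 0.1, 0.0]
finger_gap: 1.001
grasp_force: 0.0
```

Run:
```python
from h import *
s=readout.get_state(); print(s["tool_pos"],s["eef_rot"],((np.array([.4801,-.051,.031])-s["tool_pos"])*1000).round(1))
```

```text
[ 0.40646576 -0.18344826  0.21922628] [ 9.99760880e-01  2.18636799e-02 -4.01948773e-04 -1.35570321e-05] [  73.6  132.4 -188.2]
```

Request:
{"name": "move_arm", "arguments": {"rows": [0,0,0,30,50,-30,0,0,0,0,60,100,-70,0,0,0,0,74,132,-100,0,0,0,0,74,132,-130,0,0,0,0,74,132,-165,0,0,0,0,74,132,-188,0,0,0,0,74,132,-188,0]}}

```text
time_s: 2.22
tool_pos: [0.4805, -0.0539, 0.031]
eef_rot: [1.0, 0.019, -0.0, 0.0]
contact_force: [0.5, 0.5, 0.1]
finger_gap: 1.004
grasp_force: 0.0
```

Run:
```python
from h import *
s=readout.get_state(); print(s["tool_pos"],s["contact_force"],((np.array([.4801,-.051,.031])-s["tool_pos"])*1000).round(1))
img,K,T=cam("side"); u,v=proj(K,T,[.48,-.051,.03])[0].astype(int); print(u,v)
a=cv2.resize(img[v-40:v+35,u-50:u+50],None,fx=5,fy=5,interpolation=cv2.INTER_CUBIC)
cv2.imwrite("pics/g1.png",a[:,:,::-1])
```

```text
[ 0.48050243 -0.05388993  0.0309558 ] [0.47917242 0.53977039 0.08031713] [-0.4  2.9  0. ]
247 191
```

View pics/g1.png

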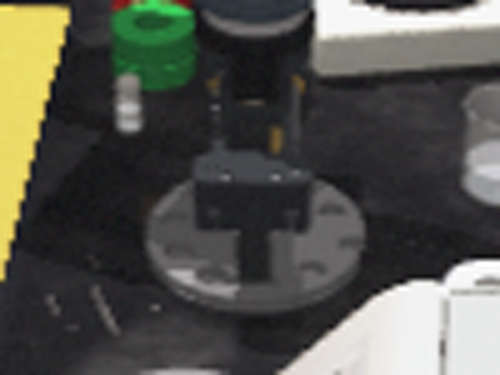

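The picture shows the fingers straddling the boss over the tray, with nothing touched. I'll close now.

Request:
{"name": "move_arm", "arguments": {"rows": [0,0,0,0,0,0,150,0,0,0,0,0,0,220,0,0,0,0,0,0,255,0,0,0,0,0,0,255,0,0,0,0,0,0,255,0,0,0,0,0,0,255], "squeeze": 35}}

```text
time_s: 3.02
tool_pos: [0.4806, -0.0515, 0.0315]
eef_rot: [1.0, 0.021, -0.0, -0.0]
contact_force: [0.2, -1.0, 0.8]
finger_gap: 0.345
grasp_force: 0.0
```

Request:
{"name": "move_arm", "arguments": {"rows": [0,0,0,0,0,0,255,0,0,0,0,0,0,255,0,0,0,0,0,0,255]}}

```text
time_s: 3.4
tool_pos: [0.4806, -0.0515, 0.0315]
eef_rot: [1.0, 0.021, -0.0, -0.0]
contact_force: [0.2, 0.9, 0.7]
finger_gap: 0.268
grasp_force: 35.0
```

Request:
{"name": "move_arm", "arguments": {"rows": [0,0,0,0,0,30,255,0,0,0,0,10,80,255,0,0,0,10,50,125,255,0,0,0,30,100,150,255,0,0,0,50,150,150,255,0,0,1,70,200,150,255,0,0,2,90,245,150,255,0,0,2.3,100,280,150,255]}}

```text
time_s: 4.4
tool_pos: [0.5809, 0.2302, 0.1808]
eef_rot: [0.999, 0.042, -0.0, 0.0]
contact_force: [-0.1, -1.0, -1.7]
finger_gap: 0.268
grasp_force: 35.0
```

Request:
{"name": "move_arm", "arguments": {"rows": [0,0,0,2,7,0,255,0,0,0,3,13,0,255,0,0,0,3,13,0,255,0,0,0,3,13,0,255]}}

```text
time_s: 4.9
tool_pos: [0.5836, 0.2404, 0.1815]
eef_rot: [0.999, 0.041, -0.0, 0.0]
contact_force: [0.2, -0.4, -1.5]
finger_gap: 0.266
grasp_force: 35.0
```

Run:
```python
from h import *
s=readout.get_state(); print(s["tool_pos"],s["eef_rot"],s["contact_force"],s["torque"],s["grasp_force"])
a,K,T=cam("top"); b,K2,T2=cam("side")
np.savez("t1.npz",a=a,b=b)
u,v=proj(K,T,[.583,.242,.15])[0].astype(int);u2,v2=proj(K2,T2,[.583,.242,.13])[0].astype(int);print(u,v,u2,v2)
f=lambda i,u,v:cv2.resize(i[v-38:v+38,u-38:u+38],(390,390),interpolation=cv2.INTER_CUBIC)
cv2.imwrite("pics/p1.png",np.hstack([f(a,u,v),f(b,u2,v2)])[:,:,::-1])
```

```text
[0.58361751 0.24036822 0.18149847] [ 9.99173636e-01  4.06451676e-02 -6.42394774e-05  1.08709438e-04] [ 0.21965085 -0.39125172 -1.4564477 ] [ 0.02875235 -0.02312738  0.00233024] 34.99992947996361
139 165 280 122
```

View pics/p1.png

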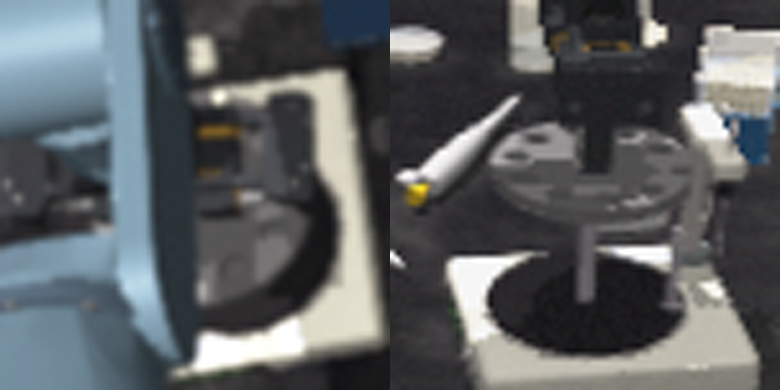

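The side view shows the tray gripped, level and above the spindle (280,122), with the rod below its right side. I'll trim the position and descend.

Request:
{"name": "move_arm", "arguments": {"rows": [0,0,0,-0.5,1.3,-10,255,0,0,0,-0.5,1.3,-24,255,0,0,0,-0.5,1.3,-24,255,0,0,0,-0.5,1.3,-24,255]}}

```text
time_s: 5.5
tool_pos: [0.583, 0.2427, 0.1571]
eef_rot: [0.999, 0.041, -0.0, 0.0]
contact_force: [0.1, -0.1, -2.2]
finger_gap: 0.263
grasp_force: 35.0
```

Request:
{"name": "move_arm", "arguments": {"rows": [0,0,0,0,0,-4,255,0,0,0,0,0,-7,255,0,0,0,0,0,-10,255,0,0,0,0,0,-12,255,0,0,0,0,0,-12,255]}}

```text
time_s: 6.12
tool_pos: [0.583, 0.2426, 0.1452]
eef_rot: [0.999, 0.041, -0.0, 0.0]
contact_force: [0.4, 0.0, -2.1]
finger_gap: 0.266
grasp_force: 35.0
```

No contact, with the underside already 4 mm below the rod top and 8 mm below the spindle tip. I'll continue down.

Request:
{"name": "move_arm", "arguments": {"rows": [0,0,0,0,0,-6,255,0,0,0,0,0,-12,255,0,0,0,0,0,-20,255,0,0,0,0,0,-28,255,0,0,0,0,0,-28,255]}}

```text
time_s: 6.75
tool_pos: [0.5827, 0.2426, 0.1164]
eef_rot: [0.999, 0.041, -0.001, 0.0]
contact_force: [-0.3, 0.1, -1.3]
finger_gap: 0.266
grasp_force: 35.0
```

Request:
{"name": "move_arm", "arguments": {"rows": [0,0,0,0,0,-8,255,0,0,0,0,0,-16,255,0,0,0,0,0,-24,255,0,0,0,0,0,-29,255,0,0,0,0,0,-31,255,0,0,0,0,0,-31,255]}}

```text
time_s: 7.5
tool_pos: [0.5832, 0.2427, 0.0864]
eef_rot: [0.999, 0.041, -0.0, 0.0]
contact_force: [-0.0, -0.4, -1.1]
finger_gap: 0.272
grasp_force: 35.0
```

Request:
{"name": "move_arm", "arguments": {"rows": [0,0,0,0,0,-1,255,0,0,0,0,0,-2,255,0,0,0,0,0,-3,255,0,0,0,0,0,-3,255]}}

```text
time_s: 8.0
tool_pos: [0.5832, 0.2427, 0.0835]
eef_rot: [0.999, 0.041, 0.0, -0.0]
contact_force: [0.6, -0.9, -1.5]
finger_gap: 0.271
grasp_force: 35.0
```

Request:
{"name": "move_arm", "arguments": {"rows": [0,0,0,0,0,-1,255,0,0,0,0,0,-1.5,255,0,0,0,0,0,-1.5,255]}}

```text
time_s: 8.38
tool_pos: [0.5833, 0.2427, 0.0834]
eef_rot: [0.999, 0.041, 0.0, 0.0]
contact_force: [-4.7, -0.9, 8.7]
finger_gap: 0.267
grasp_force: 35.0
```

Contact: the tray is seated. I'll release and lift.

Request:
{"name": "move_arm", "arguments": {"rows": [0,0,0,0,0,1,200,0,0,0,0,0,1,100,0,0,0,0,0,1,0,0,0,0,0,0,1,0,0,0,0,0,0,1,0]}}

```text
time_s: 9.0
tool_pos: [0.5832, 0.2427, 0.0829]
eef_rot: [0.999, 0.041, -0.0, -0.0]
contact_force: [0.7, 0.8, 1.0]
finger_gap: 0.696
grasp_force: 0.0
```

Request:
{"name": "move_arm", "arguments": {"rows": [0,0,0,0,0,10,0,0,0,0,0,0,40,0,0,0,0,0,0,80,0,0,0,0,0,-30,130,0,0,0,0,5,-90,150,0,0,0,0,10,-150,150,0,0,0,0,15,-210,150,0,0,0,0,25,-270,150,0]}}

```text
time_s: 10.0
tool_pos: [0.6082, -0.0291, 0.2342]
eef_rot: [0.999, 0.041, 0.001, 0.0]
contact_force: [0.9, -0.2, -0.0]
finger_gap: 0.994
grasp_force: 0.0
```

Run:
```python
from h import *
s=readout.get_state(); print(s["tool_pos"],s["eef_rot"],s["contact_force"],s["torque"],s["finger_gap"])
a,K,T=cam("top"); b,K2,T2=cam("side")
u,v=proj(K,T,[.583,.242,.08])[0].astype(int);u2,v2=proj(K2,T2,[.583,.242,.08])[0].astype(int)
f=lambda i,u,v:cv2.resize(i[v-32:v+32,u-32:u+32],(390,390),interpolation=cv2.INTER_CUBIC)
cv2.imwrite("pics/p2.png",np.hstack([f(a,u,v),f(b,u2,v2)])[:,:,::-1])
for z in(.05,.1,.2): print("monitor lower edge",z,plane(K,T,np.array([[305,197],[400,199],[540,197]])/1.5625,z).round(3)[:,:2].tolist())
print("mon base",plane(K,T,np.array([[420,228]])/1.5625,0.01))
print("spacer rel",((np.array([.6281,-.1398,.027])-s["tool_pos"])*1000).round(1))
```

```text
[ 0.6081814  -0.02912894  0.23422428] [9.99144548e-01 4.13467663e-02 7.67370814e-04 1.67670112e-04] [ 0.92974496 -0.23875691 -0.01602295] [ 0.00765813 -0.03586269  0.00718734] 0.9944389465975991
monitor lower edge 0.05 [[0.762, 0.076], [0.763, -0.148], [0.778, -0.48]]
monitor lower edge 0.1 [[0.745, 0.069], [0.746, -0.147], [0.76, -0.467]]
monitor lower edge 0.2 [[0.711, 0.056], [0.712, -0.144], [0.725, -0.442]]
mon base [[ 0.70548184 -0.19853958  0.01      ]]
spacer rel [  19.9 -110.7 -207.2]
```

View pics/p2.png

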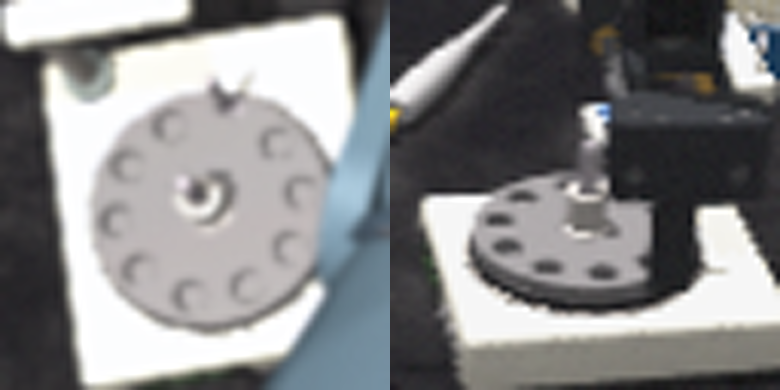

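The tray lies flat with the rod in its notch at about (225,95) and the spindle through its boss. Now the spacer.

Request:
{"name": "move_arm", "arguments": {"rows": [0,0,0,10,-50,-20,0,0,0,0,20,-100,-60,0,0,0,0,20,-111,-100,0,0,0,0,20,-111,-140,0,0,0,0,20,-111,-175,0,0,0,0,20,-111,-200,0,0,0,0,20,-111,-207,0,0,0,0,20,-111,-207,0]}}

```text
time_s: 11.1
tool_pos: [0.6285, -0.1379, 0.0264]
eef_rot: [0.999, 0.041, 0.0, -0.0]
contact_force: [-0.1, 0.8, 0.1]
finger_gap: 0.999
grasp_force: 0.0
```

Request:
{"name": "move_arm", "arguments": {"rows": [0,0,0,0,0,0,60,0,0,0,0,0,0,120,0,0,0,0,0,0,255,0,0,0,0,0,0,255,0,0,0,0,0,0,255,0,0,0,0,0,0,255], "squeeze": 30}}

```text
time_s: 11.85
tool_pos: [0.6286, -0.1385, 0.0268]
eef_rot: [0.999, 0.041, 0.0, 0.0]
contact_force: [-1.3, 0.4, 5.9]
finger_gap: 0.678
grasp_force: 30.0
```

Request:
{"name": "move_arm", "arguments": {"rows": [0,0,0,0,0,30,255,0,0,0,0,0,80,255,0,0,0,-5,30,125,255,0,0,0,-10,80,150,255,0,0,0,-15,135,150,255,0,0,0,-20,190,150,255,0,0,0,-30,245,150,255,0,0,0,-40,300,150,255]}}

```text
time_s: 12.85
tool_pos: [0.5872, 0.1633, 0.1753]
eef_rot: [0.999, 0.041, -0.001, -0.0]
contact_force: [-0.5, -0.2, -2.8]
finger_gap: 0.675
grasp_force: 30.0
```

Request:
{"name": "move_arm", "arguments": {"rows": [0,0,0,-2,40,0,255,0,0,0,-5,70,0,255,0,0,0,-5,81,0,255,0,0,0,-5,81,0,255,0,0,0,-5,81,0,255]}}

```text
time_s: 13.48
tool_pos: [0.5834, 0.2414, 0.1757]
eef_rot: [0.999, 0.041, -0.0, 0.0]
contact_force: [0.8, 0.1, -1.9]
finger_gap: 0.679
grasp_force: 30.0
```

Run:
```python
from h import *
s=readout.get_state(); print(s["tool_pos"],s["eef_rot"],s["contact_force"],s["grasp_force"],((np.array([.5831,.2424,.155])-s["tool_pos"])*1000).round(1))
```

```text
[0.58338274 0.24142041 0.17571488] [ 9.99173145e-01  4.06563572e-02 -1.95305808e-04  2.22393096e-04] [ 0.84589037  0.05908128 -1.9256691 ] 29.999665282666683 [ -0.3   1.  -20.7]
```

Request:
{"name": "move_arm", "arguments": {"rows": [0,0,0,-0.3,1,-12,255,0,0,0,-0.3,1,-24,255,0,0,0,-0.3,1,-36,255,0,0,0,-0.3,1,-46,255,0,0,0,-0.3,1,-52,255,0,0,0,-0.3,1,-52,255,0,0,0,-0.3,1,-52,255]}}

```text
time_s: 14.35
tool_pos: [0.5832, 0.2438, 0.1244]
eef_rot: [0.999, 0.041, 0.0, -0.0]
contact_force: [-0.5, -0.6, -1.3]
finger_gap: 0.678
grasp_force: 30.0
```

Request:
{"name": "move_arm", "arguments": {"rows": [0,0,0,0,0,-3,255,0,0,0,0,0,-6,255,0,0,0,0,0,-9,255,0,0,0,0,0,-9,255]}}

```text
time_s: 14.85
tool_pos: [0.5826, 0.2436, 0.1145]
eef_rot: [0.999, 0.041, -0.0, 0.0]
contact_force: [0.2, -1.0, -2.1]
finger_gap: 0.68
grasp_force: 30.0
```

Request:
{"name": "move_arm", "arguments": {"rows": [0,0,0,0,0,-4,255,0,0,0,0,0,-8,255,0,0,0,0,0,-12,255,0,0,0,0,0,-16,255,0,0,0,0,0,-20,255,0,0,0,0,0,-20,255]}}

```text
time_s: 15.6
tool_pos: [0.5826, 0.2436, 0.0944]
eef_rot: [0.999, 0.041, -0.0, 0.0]
contact_force: [1.1, -0.1, -2.4]
finger_gap: 0.679
grasp_force: 30.0
```

Request:
{"name": "move_arm", "arguments": {"rows": [0,0,0,0,0,-1,255,0,0,0,0,0,-2,255,0,0,0,0,0,-3,255,0,0,0,0,0,-3,255]}}

```text
time_s: 16.1
tool_pos: [0.5828, 0.2437, 0.0919]
eef_rot: [0.999, 0.041, -0.0, -0.0]
contact_force: [-0.1, 0.4, -2.1]
finger_gap: 0.677
grasp_force: 30.0
```

Request:
{"name": "move_arm", "arguments": {"rows": [0,0,0,0,0,-1,255,0,0,0,0,0,-2,255,0,0,0,0,0,-2,255]}}

```text
time_s: 16.48
tool_pos: [0.583, 0.2437, 0.0907]
eef_rot: [0.999, 0.041, 0.0, 0.0]
contact_force: [-3.2, -1.8, 5.7]
finger_gap: 0.68
grasp_force: 30.0
```

Contact: the spacer is seated. I'll release, lift and move to the cover, turning −53° on the way.

Request:
{"name": "move_arm", "arguments": {"rows": [0,0,0,0,0,1,100,0,0,0,0,0,1,0,0,0,0,0,0,1,0,0,0,0,0,0,1,0]}}

```text
time_s: 16.98
tool_pos: [0.5829, 0.2437, 0.0909]
eef_rot: [0.999, 0.041, 0.0, -0.0]
contact_force: [-0.4, -0.9, 0.3]
finger_gap: 0.988
grasp_force: 0.0
```

Request:
{"name": "move_arm", "arguments": {"rows": [0,0,0,0,0,10,0,0,0,0,0,0,40,0,0,0,0,0,0,80,0,0,0,-5,-5,-40,110,0,0,0,-14,-15,-95,120,0,0,0,-23,-30,-150,120,0,0,0,-32,-50,-205,120,0,0,0,-40,-70,-260,120,0]}}

```text
time_s: 17.98
tool_pos: [0.5124, -0.018, 0.212]
eef_rot: [0.952, -0.305, 0.001, -0.0]
contact_force: [0.4, -0.6, 0.1]
finger_gap: 0.999
grasp_force: 0.0
```

Request:
{"name": "move_arm", "arguments": {"rows": [0,0,-5,-20,-55,0,0,0,0,-9,-40,-110,0,0,0,0,-13,-55,-165,0,0,0,0,-13,-65,-215,-30,0,0,0,-13,-65,-236,-60,0,0,0,-13,-65,-236,-80,0,0,0,-13,-65,-236,-80,0]}}

```text
time_s: 18.85
tool_pos: [0.4469, -0.2519, 0.1301]
eef_rot: [0.912, -0.409, -0.001, -0.0]
contact_force: [0.7, 0.4, 0.5]
finger_gap: 0.997
grasp_force: 0.0
```

Run:
```python
from h import *
s=readout.get_state(); q=s["eef_rot"]; print(s["tool_pos"],q,np.degrees(2*np.arctan2(q[1],q[0]))-90,s["contact_force"],s["finger_gap"],((np.array([.4481,-.2526,.025])-s["tool_pos"])*1000).round(1))
```

```text
[ 0.4469284  -0.25194802  0.13005311] [ 9.12415059e-01 -4.09263553e-01 -1.36659483e-03 -4.87171809e-04] -138.31721556327938 [0.69992679 0.35719827 0.46876981] 0.9965365835823708 [   1.2   -0.7 -105.1]
```

Request:
{"name": "move_arm", "arguments": {"rows": [0,0,0,1,0,-40,0,0,0,0,1,-0.5,-75,0,0,0,0,1,-0.5,-95,0,0,0,0,1,-0.5,-105,0,0,0,0,1,-0.5,-105,0]}}

```text
time_s: 19.48
tool_pos: [0.4493, -0.2529, 0.0266]
eef_rot: [0.913, -0.409, 0.0, 0.0]
contact_force: [0.2, 0.4, 0.6]
finger_gap: 1.001
grasp_force: 0.0
```

Request:
{"name": "move_arm", "arguments": {"rows": [0,0,0,0,0,0,120,0,0,0,0,0,0,200,0,0,0,0,0,0,255,0,0,0,0,0,0,255,0,0,0,0,0,0,255,0,0,0,0,0,0,255,0,0,0,0,0,0,255,0,0,0,0,0,0,255], "squeeze": 35}}

```text
time_s: 20.48
tool_pos: [0.4488, -0.2528, 0.026]
eef_rot: [0.913, -0.409, -0.0, 0.0]
contact_force: [-0.7, 0.5, 1.3]
finger_gap: 0.355
grasp_force: 35.0
```

Gap is 31 mm on the fluted knob. Before lifting, a numeric check that the grip did not turn the cover.

Run:
```python
from h import *
i0,K,T=load("top"); i1,K1,T1=cam("top")
for nm,img in(("old",i0),("new",i1)):
    g=cv2.cvtColor(img,cv2.COLOR_RGB2GRAY).astype(np.float32)
    for rad in(.060,.064):
        a=np.arange(-95,-25,5.); q=np.c_[.4481+rad*np.cos(np.radians(a)),-.2526+rad*np.sin(np.radians(a)),np.full(len(a),.006)]
        uv=proj(K,T,q).astype(np.float32); print(nm,rad,cv2.remap(g,uv[:,0],uv[:,1],1).ravel().astype(int))
    i2=cam("side") if nm=="new" else load("side")
    im,K2,T2=i2; g=cv2.cvtColor(im,cv2.COLOR_RGB2GRAY).astype(np.float32)
    a=np.arange(-95,-25,5.); q=np.c_[.4481+.062*np.cos(np.radians(a)),-.2526+.062*np.sin(np.radians(a)),np.full(len(a),.006)]
    uv=proj(K2,T2,q).astype(np.float32); print(" side",cv2.remap(g,uv[:,0],uv[:,1],1).ravel().astype(int))
```

```text
old 0.06 [183 202 205 204 203 187  99  68 129 195 203 203 202 193]
old 0.064 [204 204 203 203 201 187  88  41 119 196 202 202 200 200]
 side [170 172 173 173 173 162  53  49 129 172 171 201 224 219]
new 0.06 [ 74  91 141 174 183 189 195 199 201 203 202 202 201 200]
new 0.064 [ 94  77 120 178 192 198 203 204 205 204 204 204 204 204]
 side [154 105 105 104 103  96  45  42  84 104 104 175 224 220]
```

The notch is unchanged in the side view (the top view is blocked by the arm). I'll lift and carry.

Request:
{"name": "move_arm", "arguments": {"rows": [0,0,0,0,0,25,255,0,0,0,0,0,75,255,0,0,5,0,25,125,255,0,0,13,5,75,150,255,0,0,21,15,130,150,255,0,0,29,30,185,150,255,0,0,37,50,240,150,255,0,0,44,75,295,150,255]}}

```text
time_s: 21.58
tool_pos: [0.5239, 0.0441, 0.1758]
eef_rot: [0.999, -0.035, -0.0, 0.0]
contact_force: [1.0, -0.7, -1.2]
finger_gap: 0.356
grasp_force: 35.0
```

Run:
```python
from h import *
s=readout.get_state(); q=s["eef_rot"]; print(s["tool_pos"],np.degrees(2*np.arctan2(q[1],q[0]))-90,s["contact_force"],s["grasp_force"],((np.array([.5835,.243,.176])-s["tool_pos"])*1000).round(1))
```

```text
[0.52385169 0.04406138 0.17583212] -94.0399626567335 [ 1.03589205 -0.74905967 -1.242447  ] 34.99803498569463 [ 59.6 198.9   0.2]
```

Request:
{"name": "move_arm", "arguments": {"rows": [0,0,4,15,50,0,255,0,0,8,30,100,0,255,0,0,9,45,145,0,255,0,0,9,55,180,0,255,0,0,9,59,195,0,255,0,0,9,59.5,199,0,255,0,0,9,59.5,199,0,255,0,0,9,59.5,199,0,255]}}

```text
time_s: 22.58
tool_pos: [0.5833, 0.24, 0.176]
eef_rot: [0.999, 0.041, -0.0, 0.0]
contact_force: [-0.3, -0.9, -2.4]
finger_gap: 0.359
grasp_force: 35.0
```

Run:
```python
from h import *
s=readout.get_state(); q=s["eef_rot"]; print(s["tool_pos"],np.degrees(2*np.arctan2(q[1],q[0]))-90,s["contact_force"],s["torque"],((np.array([.5835,.243,.151])-s["tool_pos"])*1000).round(1))
a,K,T=cam("top"); b,K2,T2=cam("side")
u,v=proj(K,T,[.583,.242,.15])[0].astype(int);u2,v2=proj(K2,T2,[.583,.242,.12])[0].astype(int)
f=lambda i,u,v:cv2.resize(i[v-30:v+30,u-30:u+30],(390,390),interpolation=cv2.INTER_CUBIC)
cv2.imwrite("pics/p3.png",np.hstack([f(a,u,v),f(b,u2,v2)])[:,:,::-1])
```

```text
[0.58330668 0.23998127 0.17597242] -85.3490830235457 [-0.34147326 -0.88799097 -2.43888724] [-0.05142003 -0.01544952 -0.0019417 ] [  0.2   3.  -25. ]
```

View pics/p3.png

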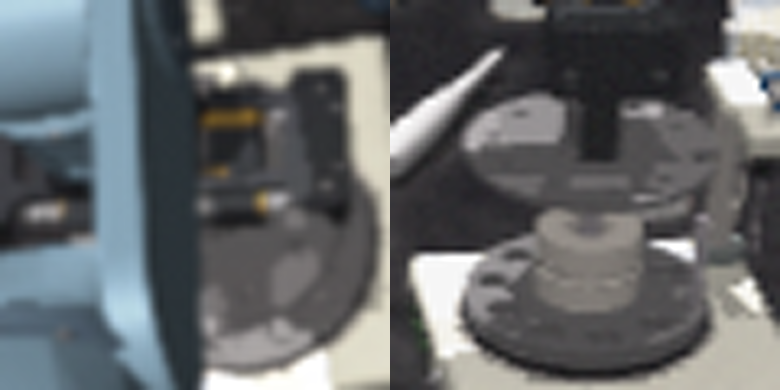

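The spacer is home around the spindle and the cover is above it, level, at (590,160) in the crop. I'll settle and descend to just above the tip.

Request:
{"name": "move_arm", "arguments": {"rows": [0,0,0,0,0,-10,255,0,0,0,0,0,-22,255,0,0,0,0,0,-22,255,0,0,0,0,0,-22,255]}}

```text
time_s: 23.18
tool_pos: [0.5833, 0.2412, 0.1537]
eef_rot: [0.999, 0.041, -0.0, 0.0]
contact_force: [0.7, 0.2, -2.0]
finger_gap: 0.354
grasp_force: 35.0
```

Request:
{"name": "move_arm", "arguments": {"rows": [0,0,0,0.2,1.5,-2,255,0,0,0,0.2,1.5,-5,255,0,0,0,0.2,1.5,-8,255,0,0,0,0.2,1.5,-12,255,0,0,0,0.2,1.5,-12,255]}}

```text
time_s: 23.8
tool_pos: [0.5834, 0.2427, 0.1415]
eef_rot: [0.999, 0.041, -0.0, 0.0]
contact_force: [-0.4, 0.5, -2.0]
finger_gap: 0.358
grasp_force: 35.0
```

Request:
{"name": "move_arm", "arguments": {"rows": [0,0,0,0,0,-2,255,0,0,0,0,0,-4,255,0,0,0,0,0,-6,255,0,0,0,0,0,-8,255,0,0,0,0,0,-9.5,255,0,0,0,0,0,-9.5,255]}}

```text
time_s: 24.55
tool_pos: [0.5835, 0.2427, 0.1323]
eef_rot: [0.999, 0.041, -0.0, -0.0]
contact_force: [-0.3, -0.4, -2.4]
finger_gap: 0.357
grasp_force: 35.0
```

Request:
{"name": "move_arm", "arguments": {"rows": [0,0,0,0,0,-1,255,0,0,0,0,0,-2,255,0,0,0,0,0,-2,255]}}

```text
time_s: 24.92
tool_pos: [0.5836, 0.2427, 0.1304]
eef_rot: [0.999, 0.041, -0.0, -0.0]
contact_force: [0.4, -0.2, -0.7]
finger_gap: 0.355
grasp_force: 35.0
```

Request:
{"name": "move_arm", "arguments": {"rows": [0,0,0,0,0,-1,255,0,0,0,0,0,-1.5,255,0,0,0,0,0,-1.5,255]}}

```text
time_s: 25.3
tool_pos: [0.5837, 0.2427, 0.1299]
eef_rot: [0.999, 0.041, 0.0, 0.0]
contact_force: [-3.6, -1.3, 5.5]
finger_gap: 0.357
grasp_force: 35.0
```

Contact at the expected height. I'll release, retreat and check.

Request:
{"name": "move_arm", "arguments": {"rows": [0,0,0,0,0,1,200,0,0,0,0,0,1,100,0,0,0,0,0,1,0,0,0,0,0,0,1,0,0,0,0,0,0,1,0,0,0,0,0,0,1,0]}}

```text
time_s: 26.05
tool_pos: [0.5836, 0.2427, 0.1299]
eef_rot: [0.999, 0.041, -0.0, -0.0]
contact_force: [-0.6, -0.3, -0.2]
finger_gap: 0.908
grasp_force: 0.0
```

Request:
{"name": "move_arm", "arguments": {"rows": [0,0,0,0,0,10,0,0,0,0,0,0,40,0,0,0,0,0,0,80,0,0,0,0,-10,-40,110,0,0,0,0,-30,-95,120,0,0,0,0,-50,-150,120,0,0,0,0,-80,-205,120,0,0,0,0,-110,-260,120,0]}}

```text
time_s: 27.05
tool_pos: [0.4729, -0.0186, 0.2509]
eef_rot: [0.999, 0.041, 0.001, 0.0]
contact_force: [0.8, -1.7, 0.6]
finger_gap: 1.002
grasp_force: 0.0
```

Request:
{"name": "move_arm", "arguments": {"rows": [0,0,0,-15,-55,0,0,0,0,0,-30,-110,0,0,0,0,0,-45,-165,0,0,0,0,0,-60,-220,0,0,0,0,0,-60,-220,0,0]}}

```text
time_s: 27.68
tool_pos: [0.4128, -0.2405, 0.2509]
eef_rot: [0.999, 0.038, 0.0, 0.001]
contact_force: [-0.6, 0.4, -0.2]
finger_gap: 1.0
grasp_force: 0.0
```

Run:
```python
from h import *
a,K,T=cam("top"); b,K2,T2=cam("side")
u,v=proj(K,T,[.583,.242,.10])[0].astype(int);u2,v2=proj(K2,T2,[.583,.242,.09])[0].astype(int)
f=lambda i,u,v:cv2.resize(i[v-30:v+30,u-30:u+30],(390,390),interpolation=cv2.INTER_CUBIC)
bot=cv2.resize(a[100:250,80:380],(780,390)); 
cv2.imwrite("pics/p4.png",np.vstack([np.hstack([f(a,u,v),f(b,u2,v2)]),bot])[:,:,::-1][:, :])
im=cv2.imread("pics/p4.png"); cv2.imwrite("pics/p4.png",cv2.resize(im,(600,600)))
print(readout.get_state()["tool_pos"],readout.get_state()["contact_force"])
```

```text
[ 0.41361065 -0.23717702  0.25040596] [-0.31445315  0.35831563 -0.59056758]
```

View pics/p4.png

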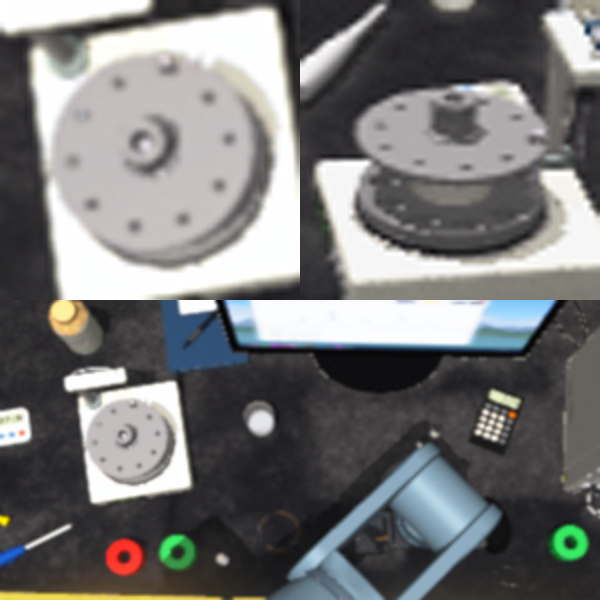

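The cover lies flat with the rod showing in its notch at (168,62) and the spindle in its bore. The beaker, rings and vials are undisturbed. Handing in.

```bash
python3 -c "
from workcell import job; print(job.finish_job())"
```

```text
the job is handed in; nothing more can be done
None
```

The tray, spacer and cover are stacked on the spindle in that order, with the index rod through both notches; each made contact at its expected height, the beaker and vials were left alone, and the job was handed in at about 28 s.

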